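# Refit the washed hob knob and hold it pressed in

### The job

One of the two gas hob valves is bare: its washed knob stands on the white draining board. Pick up the knob, turn it so that the flat in its socket matches the flat of the bare D-shaped spindle, push it fully home, then press knob and spindle down to the stop, as when lighting the ring. Finish while still holding the knob pressed down with the gripper (do not let go), and leave the other knob, the cup, the whisk and the soap alone.

Things in the scene. Friction and masses are not known exactly. Their poses are not given: they have to be found in the camera images.
- knob: Loose black hob knob, about 100 g, upright on the board. Round skirt 44 mm across, 22 high; on it a grip bar 44 long (x), 12 thick (y), 20 high: 42 mm in all. Origin: centre of the underside, z up. A nose sticks out 10 mm beyond the skirt on the +x side, 12 to 22 mm up. Its underside has a D socket, see socket.
- socket (a point): Centre of the inner end of the knob's D-shaped socket, 18 mm above the knob's underside, on its axis, axes as the knob's. Socket 16 mm across, 18 mm deep, its flat on the nose (+x) side 2.5 mm from the axis. Play on the shaft 1 mm all round: goes on within about 0.2 rad of the right angle, one way round only.
- nose (a point): Tip of the knob's nose: 32 mm from the knob's axis along its +x, 17 mm above its underside.
- mark (a point): Outer end of the bare valve's bezel tab, 46 mm from the spindle axis on the side of the flat, on top of the tab (3 mm above the hob). With the knob home, the nose points at it, 14 mm short of it.
- board: Fixed white plastic draining board, 240 (x) x 190 (y) x 8 mm thick, origin at the centre of its underside on the table; the knob stands on its top face.
- hob: Fixed steel gas hob, 340 (x) x 460 (y) mm, flat top 70 mm above the table, origin under its centre at table height. Two valves near its front (-x) edge, 120 mm before the centre and 80 mm either side. Behind them two burners with pan supports up to 102 mm above the table.
- valve: The bare valve's flat round aluminium bezel on the hob, 54 mm across, 2 mm high; origin at its centre on the hob top. It is turned by some angle: a dark raised tab (20 x 5 x 3 mm, reaching from 26 to 46 mm from the axis) points along its +x, the direction of the spindle's flat.
- shoulder (a point): On the spindle axis, top of its shoulder disc (26 mm across), where the home knob's underside rests. Z up; 12 mm above the hob top unpressed; moves down with the spindle. The steel D-shaft rises 16 mm above it, top edge chamfered 1.5 mm: 14 mm across, flat facing +x, 1.5 mm from the axis. No rotation. At home the knob's nose points along this +x.
- spindle (a joint): How far the spindle is pressed down, in m: 0 released, 0.008 at the stop. Spring: about 3 N to start, about 10 N at the stop; it springs back up if let go.
- fitted_knob: The other valve, with a knob of the same look already fitted (fixed, does not turn); origin at the centre of its bezel on the hob top, its knob stands from 12 to 54 mm above that. Either valve may be the left or the right one.
- cup: Steel cup 76 mm across, 90 mm high, upside down over a wooden drying peg on a round base 100 mm across; origin at the centre of its (downward) rim, 12 mm above the table. Bystander.
- whisk: Steel whisk 240 mm long, 56 mm across the wires, lying along its x, wires to +x; origin near the middle of its length, at table height. Bystander.
- soap: Bar of soap 55 x 80 x 30 mm on the table, origin at the centre of its underside. Bystander.
Things that resemble listed ones, but are neither listed nor needed, are in the scene too. What is shaped like the knob but orange or turquoise is not meant.

How it is judged:
At the end, for the whole second after the job is handed in: Knob home on the bare spindle (within 3 mm of the shoulder in height, 3 mm of the axis, 0.35 rad of the flat, tilt under 0.08 rad, nose within 25 mm of the tab end), touched by the gripper with over 2 N, spindle down more than 5.5 of its 8 mm, at rest (under 20 mm/s) (z of knob in the frame of shoulder between -0.003 and 0.003 m and horizontal distance between knob and shoulder below 0.003 m and angle between the x axis of knob and the x axis of shoulder, either way round below 0.35 rad and angle between knob's own z axis and vertical below 0.08 rad and horizontal distance between nose and mark below 0.025 m and value of joint spindle above 0.0055 m and contact force between the fingers and knob above 2 N and linear speed of knob below 0.02 m/s); the arm keeps its last pose, push and grip.
It fails at once if the fitted knob is pushed with more than 8 N (contact force between anything else and fitted_knob above 8 N).
It fails at once if cup, whisk or soap shifted by more than 20 mm (distance of any of cup, whisk, soap from where it was at the start of the episode above 0.02 m).
It also fails if it takes over 38 s, if anything falls off the work surface, if the arm or the gripper's body presses on something with over 40 N, if the wrist force passes 120 N, or if a joint passes its speed limit or range.

### The arm

A 6-joint arm with a two-finger parallel gripper is mounted at the origin on the work surface. World frame = base frame: x ahead of the robot, y to its left, z up, the work surface at z = 0. Lengths are in m, angles in rad, forces in N, time in s.
With the tool pointing down it reaches from about 0.25 to 0.775 m from the base axis. Payload 4 kg.
Tool frame: the origin (TCP) lies at the very end of the fingers, on their centre line; the grasp point (between the pads) lies 19 mm behind it (robot.hold_point_z is the distance from the TCP to the grasp point, in m); z points along the fingers, y is the line along which they close (so a half turn about z gives the same grasp; the last joint's range is limited). The gripper opens to 94 mm and grips with 3 to 60 N. Pads are 16 mm wide; open, the fingers measure 119 mm over their backs; the gripper's body (75 mm by 177 mm) begins 78 mm behind the grasp point.
Start: joints at [-1.238, 0.087, 1.371, -0, 1.684, -0.103], TCP at [0.232, -0.499, 0.206] pointing down, gripper open.
Joint ranges: [-3.1, 3.1], [-0.76, 2.03], [0.27, 2.55], [-1.08, 4.22], [0.17, 2.65], [-2.57, 2.57]. Speed limits (rad/s): [2.79, 2.79, 3.14, 3.14, 3.14, 3.14].

### API

Orientations are given as [roll, pitch, yaw] about the fixed x, y, z axes, in that order (R = Rz(yaw) Ry(pitch) Rx(roll)).
In Python, from bench import robot gives the robot as it stands.
- The arm moves only by the tool carry_out, never from a script. Its argument "steps" is a list of rows, each a list of 3 entries, a list of its own where there are three numbers: the shift along the tool's x, y, z in m, then the turn about the tool's z in units of 10 degrees (1.0 is 10 degrees), then the closure, from -1 (fully open) to 1 (shut). In form: [[[tx, ty, tz], roll, jaw], ...]. A call has 1 to 10 rows; each row is the pose to reach, as a shift and turn from the pose commanded when the call began, along the tool's axes at that moment; what a row does not reach only later rows make up. A row lasts 1/8 s, in which the tool goes at most 62.5 mm and 10.7 degrees, less where a joint would pass 70% of its speed; a pose out of reach is approached as far as the arm can. A call with a gripper value outside its range is refused whole. The fingers move at their own pace and stop on an object; the grip force is fixed at half the most. Time passes only in rows, so rows that repeat a pose let the fingers close. It gives the time, the measured TCP pose, the force, the opening and the grip force at its end, in the units of the state.
- robot.get_obs(): the state, without advancing time (a new reading comes with each control period).
- robot.snapshot(name): name is "side" or "top"; returns a dict with "image" (480x640x3 uint8, red, green, blue), "z_map" (480x640 float32, m along the optical axis (not along the pixel's ray), 0 where there is no reading), "mtx" (3x3 intrinsics, pixels), "D" ([k1, k2, p1, p2, k3] as OpenCV has them; the pictures are not rectified), "R" (3x3) and "t" (3): a world point X has camera coordinates R X + t. Camera axes: x right, y down, z forward; pixel columns grow to the right and rows downward; lengths in m; the calibration is good to about 2 mm. A picture is of the moment at which its call begins.
- robot.close_job(): hands the job in; it is judged then, once.
The state is a dict: "time": time; "joint_positions": joint angles; "qvel": joint speeds; "joint_torque": joint torques, N m; "tool_pos": TCP position; "ee_rot": TCP orientation; "wrist_force": force on the tool from outside, world axes, zero at the start; "wrist_torque": the same for the moment, N m; "width": finger opening in m; "finger_force": force on a finger pad.
Only numpy, scipy, OpenCV 4.12 (cv2) and the standard library are available. Lean on these libraries where they do the work, as an engineer would, in place of code of your own. Each camera call takes 0.05 s, during which the arm holds its last target. There are 200 camera calls.

## Working session

There is one attempt and no reset: what is moved stays moved. The work goes in short steps, Python scripts to look and compute and a tool call to move; the robot and the scene stay as the last step left them, time stands still between calls to the robot, and variables do not carry over. Pictures are saved under pics/ and viewed, at most 10 in all, crops included, and the job is handed in when it is done.

Besides the shell and the picture viewer there is one more tool, called as name(argument=value, ...), one argument or row to a line, values as JSON. carry_out: Moves the arm, as the interface text tells. Its arguments: {"type":"object","properties":{"steps":{"type":"array","items":{"type":"array"}}},"required":["steps"]}

```bash
mkdir -p pics; cat > h.py <<'E'
import numpy as np, cv2
from bench import robot
def snap(n,f=None):
    s=robot.snapshot(n)
    np.savez(f'/tmp/{n}.npz',**{k:np.asarray(v) for k,v in s.items()})
    if f: cv2.imwrite(f'pics/{f}.png',s['image'][:,:,::-1])
    return s
def load(n): return dict(np.load(f'/tmp/{n}.npz'))
def cloud(s):
    m,D,R,t,Z=[np.asarray(s[k],float) for k in('mtx','D','R','t','z_map')]
    v,u=np.mgrid[:480,:640]
    p=cv2.undistortPoints(np.stack([u,v],-1).reshape(-1,1,2).astype(float),m,D).reshape(480,640,2)
    P=np.dstack([p*Z[...,None],Z])
    W=(P-t)@R; W[Z==0]=np.nan
    return W
E
python3 - <<'E'
from h import *
for n in('top','side'):
    s=snap(n,n+'0'); print(n,-s['R'].T@s['t'],s['R'][2],s['mtx'][0,0])
print(robot.get_obs())
E
```

```text
top [0.3936076  0.00541887 1.32359763] [ 0.14843022 -0.0175804  -0.9887666 ] 538.6984556491951
side [ 0.29821904 -0.89680229  1.14195351] [ 0.20377118  0.63455059 -0.74553528] 531.2833176042028
{'time': 0.1, 'joint_positions': array([-1.23811739e+00,  8.79112180e-02,  1.37203270e+00, -4.45448876e-05,
        1.68361122e+00, -1.03096790e-01]), 'qvel': array([ 4.09767480e-06, -6.74685276e-04, -3.19598123e-03,  8.44534784e-04,
        2.00880248e-03, -5.14619532e-04]), 'joint_torque': array([ 2.31166232e-03, -3.41251695e+01, -3.03302014e+01,  7.20276916e-02,
        3.03706946e-02, -1.02238666e-04]), 'tool_pos': array([ 0.23199038, -0.49815644,  0.20444048]), 'ee_rot': array([-3.13963603e+00, -1.57931595e-04,  4.35770605e-01]), 'wrist_force': array([ 0.31185893, -0.19696572, -0.03714587]), 'wrist_torque': array([ 0.01003699, -0.03225813,  0.01658215]), 'finger_force': 0.0, 'width': 0.0937438530757029}
```

View pics/top0.png

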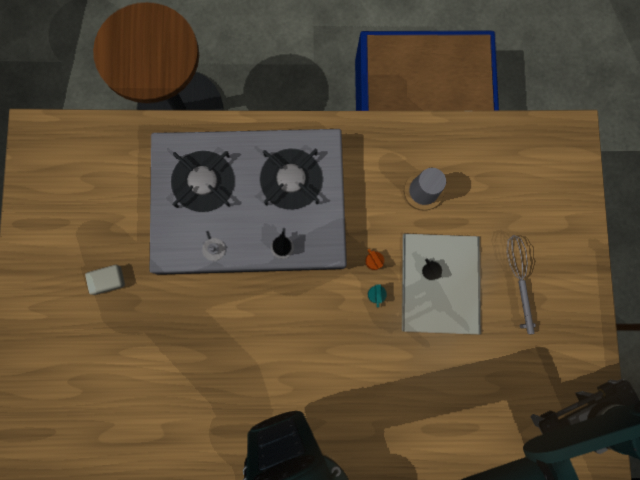

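View pics/side0.png

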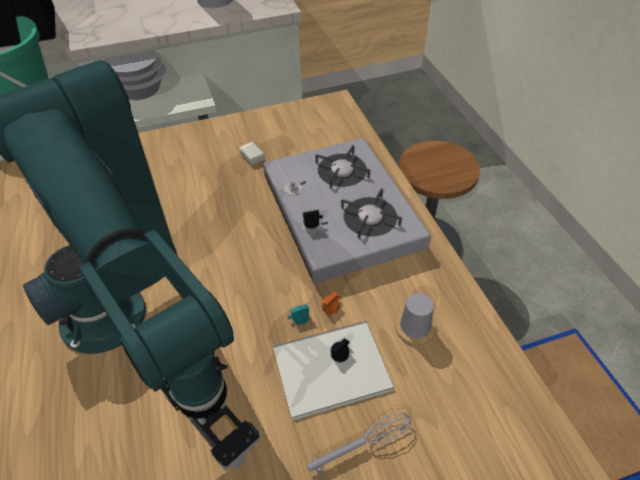

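The top view shows the black knob on the board at (432,270), its nose toward the top of the image. The bare valve is at (214,248) with its tab toward (208,235), and the fitted knob is at (282,244). The side view shows the knob at (341,350) and the bare valve at (293,188). Next I'll make enlarged crops and measure from the depth maps.

```bash
python3 - <<'E'
from h import *
C=[]
for n,cs in(('top',[(432,270),(213,245)]),('side',[(341,350),(294,188)])):
    s=load(n); W=cloud(s)
    for i,(u,v) in enumerate(cs):
        C.append(cv2.resize(s['image'][v-25:v+25,u-33:u+33,::-1],(396,300),interpolation=cv2.INTER_CUBIC))
        P=W[v-25:v+25,u-33:u+33].reshape(-1,3); g=s['image'][v-25:v+25,u-33:u+33].reshape(-1,3).astype(int)
        h=0.008 if i==0 else 0.07
        base=np.nanmedian(P[:,2])
        print(n,i,'base z',base)
        if i==0:
            dark=(g.max(1)<60)&np.isfinite(P[:,0])
            Q=P[dark]; 
            for lo,hi in((.045,.058),(.022,.036),(.012,.06)):
                q=Q[(Q[:,2]>lo)&(Q[:,2]<hi)]
                if len(q)<4: print(lo,len(q));continue
                r=cv2.minAreaRect(q[:,:2].astype(np.float32)*1000)
                print(lo,hi,len(q),q.mean(0).round(4),q.min(0).round(4),q.max(0).round(4),r)
        else:
            for lo,hi in((.09,.105),(.078,.0865)):
                q=P[(P[:,2]>lo)&(P[:,2]<hi)]
                if len(q): print(lo,hi,len(q),q.mean(0).round(4),q.min(0).round(4),q.max(0).round(4))
cv2.imwrite('pics/crops.png',np.vstack([np.hstack(C[:2]),np.hstack(C[2:])]))
E
```

```text
top 0 base z 0.008894287736927601
0.045 0.058 96 [ 0.5286 -0.3032  0.0499] [ 0.5089 -0.316   0.0452] [ 0.5478 -0.2887  0.0554] ((528.7674560546875, -303.4198913574219), (42.136192321777344, 14.311208724975586), 24.688467025756836)
0.022 0.036 161 [ 0.5278 -0.2993  0.0304] [ 0.5081 -0.3243  0.0222] [ 0.5548 -0.2814  0.0359] ((528.5770263671875, -302.871337890625), (44.60989761352539, 43.250709533691406), 73.45247650146484)
0.012 0.06 291 [ 0.5279 -0.3001  0.037 ] [ 0.5069 -0.3243  0.0133] [ 0.5548 -0.2814  0.0554] ((528.5770263671875, -302.871337890625), (44.60989761352539, 43.250709533691406), 73.45247650146484)
top 1 base z 0.07089529631388818
0.09 0.105 23 [0.5729 0.2181 0.0972] [0.5688 0.2136 0.0923] [0.5785 0.2239 0.1033]
0.078 0.0865 85 [0.5775 0.2169 0.0822] [0.5503 0.1447 0.0781] [0.6401 0.2501 0.0865]
side 0 base z 0.007570072961660839
0.045 0.058 91 [ 0.5229 -0.3066  0.0492] [ 0.5039 -0.3197  0.0452] [ 0.5447 -0.2923  0.0546] ((524.1985473632812, -305.1390075683594), (45.21080780029297, 15.00001335144043), 27.540130615234375)
0.022 0.036 148 [ 0.525  -0.3125  0.029 ] [ 0.5031 -0.3268  0.022 ] [ 0.5513 -0.2856  0.036 ] ((524.8021240234375, -304.89093017578125), (43.99671936035156, 40.04475402832031), 69.4773178100586)
0.012 0.06 308 [ 0.5237 -0.3116  0.0349] [ 0.5031 -0.3278  0.0123] [ 0.5513 -0.2856  0.0546] ((524.5783081054688, -305.6666259765625), (45.38995361328125, 40.16629409790039), 69.7872314453125)
side 1 base z 0.0695721448296364
0.09 0.105 14 [0.5681 0.2169 0.0962] [0.5633 0.2096 0.0903] [0.5729 0.2273 0.0997]
0.078 0.0865 38 [0.5742 0.2185 0.0822] [0.531  0.1928 0.0784] [0.679  0.2692 0.0865]
```

View pics/crops.png

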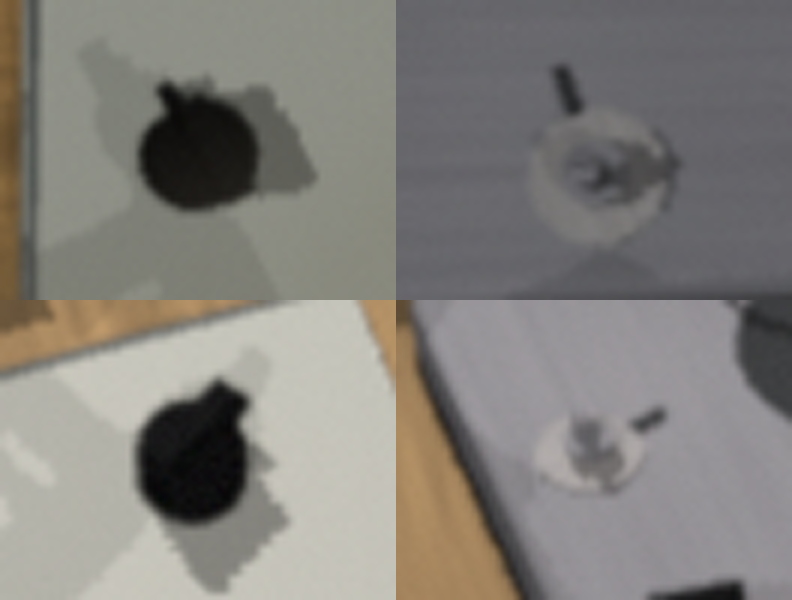

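The crops show the nose to the upper left of the skirt at about 25° yaw. The bezel is centred near top-view pixel (213.5,249) with its tab end at (207,231). In the side view the bezel is near (293,188.5) with the tab to the right. To refine this, I'll fit the knob silhouette and put the valve points on their known planes.

```bash
cat >> h.py <<'E'
from scipy.optimize import minimize
def proj(s,X):
    R,t=np.asarray(s['R'],float),np.asarray(s['t'],float)
    return cv2.projectPoints(np.asarray(X,float),cv2.Rodrigues(R)[0],t,np.asarray(s['mtx'],float),np.asarray(s['D'],float))[0][:,0]
def ray(s,uv,z):
    p=np.append(cv2.undistortPoints(np.array([[uv]],float),np.asarray(s['mtx'],float),np.asarray(s['D'],float))[0,0],1)
    R=np.asarray(s['R'],float);c=-R.T@s['t'];d=R.T@p
    return c+d*(z-c[2])/d[2]
a=np.linspace(0,2*np.pi,48,endpoint=False)
ci=np.c_[22*np.cos(a),22*np.sin(a)]
box=lambda x0,x1,y,z0,z1:np.array([[x,s*y,z] for x in(x0,x1) for s in(-1,1) for z in(z0,z1)])/1e3
PARTS=[np.vstack([np.c_[ci,0*a],np.c_[ci,0*a+22]])/1e3,box(-22,22,6,22,42),box(0,32,4,12,22)]
def sil(s,x,y,z,yaw,parts,uv0,k=8,n=60):
    M=np.zeros((n*k,n*k),np.uint8);c,q=np.cos(yaw),np.sin(yaw);Rz=np.array([[c,-q,0],[q,c,0],[0,0,1]])
    for P in parts:
        uv=(proj(s,P@Rz.T+[x,y,z])-uv0+0.5)*k
        cv2.fillConvexPoly(M,cv2.convexHull(np.round(uv).astype(np.int32)),255)
    return cv2.resize(M,(n,n),interpolation=cv2.INTER_AREA)/255.
def fit(s,x0,z,parts,soft,uv0):
    f=lambda p:((sil(s,p[0]/1e3,p[1]/1e3,z,p[2]/20,parts,uv0)-soft)**2).sum()
    best=min((minimize(f,x0+np.array(d),method='Nelder-Mead',options=dict(initial_simplex=[x0+np.array(d)+e for e in([0,0,0],[3,0,0],[0,3,0],[0,0,4])])) for d in([0,0,0],[-2,2,3],[2,-2,-3])),key=lambda r:r.fun)
    return best.x/[1,1,20/1],best.fun
E
python3 - <<'E'
from h import *
for n,uk,tab in(('top',(432,270),(207.5,235)),('side',(341,350),(304,183))):
    s=load(n); g=s['image'].astype(float).max(2)
    uv0=np.array(uk)-30; G=g[uv0[1]:uv0[1]+60,uv0[0]:uv0[0]+60]
    soft=np.clip((80-G)/50,0,1)
    print(n,'knob',fit(s,np.array([526.,-304,9]),.008,PARTS,soft,uv0))
    # shoulder/bezel + tab
    u,v=np.round(tab).astype(int); T=g[v-8:v+9,u-8:u+9]; med=np.median(T)
    w=np.clip(med*.75-T,0,None); N,L,st,_=cv2.connectedComponentsWithStats((w>0).astype(np.uint8),connectivity=8)
    print('comps',st[1:].tolist())
    k=1+np.argmax(st[1:,4]); w*=(L==k); vv,uu=np.mgrid[v-8:v+9,u-8:u+9]
    m=np.array([(w*uu).sum(),(w*vv).sum()])/w.sum()
    tc=ray(s,m,.073)
    c=ray(s,(213.4,249.1) if n=='top' else (293,188.3),.072)
    print('tab px',m,tc,'centre',c,'tabdist',np.hypot(*(tc-c)[:2]),'yaw',np.arctan2(*(tc-c)[1::-1]))
    x=s['image']; print('fitted check')
E
```

```text
top knob (array([ 5.28586103e+02, -3.04103574e+02,  4.65402698e-01]), np.float64(13.243534332948865))
comps [[6, 4, 5, 8, 25]]
tab px [208.20609319 234.76702509] [0.60834275 0.23129397 0.073     ] centre [0.57450715 0.21862137 0.072     ] tabdist 0.03613090705276773 yaw 0.3583624180210981
fitted check
side knob (array([ 525.06340724, -304.40448129,    0.59851346]), np.float64(38.1086985005767))
comps [[4, 6, 6, 4, 13], [0, 13, 2, 4, 7]]
tab px [302.77725118 182.64612954] [0.60484191 0.22879899 0.073     ] centre [0.57077316 0.21639014 0.072     ] tabdist 0.03625822881045084 yaw 0.3492951517185404
fitted check
```

carry_out(
  steps=[
    [[0.06,-0.009,0],0,-1],
    [[0.12,-0.018,0],0,-1],
    [[0.18,-0.027,0],0,-1],
    [[0.24,-0.036,0],0,-1],
    [[0.3,-0.044,0],-0.1,-1],
    [[0.349,-0.051,0.04],-0.1,-1],
    [[0.349,-0.051,0.084],-0.1,-1],
    [[0.349,-0.051,0.084],-0.1,-1],
    [[0.349,-0.051,0.084],-0.1,-1],
  ],
)

```text
time: 1.23
tool_pos: [0.5272, -0.3058, 0.1229]
ee_rot: [3.14, -0.001, 0.453]
wrist_force: [1.0, 0.1, -1.0]
width: 0.0934
finger_force: 0.0
```

```bash
python3 - <<'E'
from h import *
C=[]
for n in('top','side'):
    s=snap(n); o=robot.get_obs(); p=np.array(o['tool_pos']); y=o['ee_rot'][2]
    q=[p,p+[.05*np.sin(y),-.05*np.cos(y),0],p-[.05*np.sin(y),-.05*np.cos(y),0]]
    uv=proj(s,q); u,v=np.round(uv[0]).astype(int)
    im=s['image'][v-50:v+50,u-50:u+50,::-1].copy()
    im=cv2.resize(im,(400,400),interpolation=cv2.INTER_CUBIC)
    for a_ in uv: cv2.circle(im,tuple(int(t) for t in (a_-[u-50,v-50]+.5)*4),3,(0,0,255),1)
    k=proj(s,[[.5268,-.3042,.05]])[0]; cv2.circle(im,tuple(int(t) for t in (k-[u-50,v-50]+.5)*4),3,(0,255,0),1)
    C.append(im); print(p,y,uv)
cv2.imwrite('pics/hov.png',np.hstack(C))
E
```

```text
[ 0.52766621 -0.30636077  0.12407688] 0.4521722882472847 [[443.67654471 265.70594706]
 [463.27138602 255.98760368]
 [423.99240234 275.47941212]]
[ 0.52783119 -0.30657152  0.12453239] 0.4520162490851716 [[341.37653017 327.75954876]
 [358.01662489 341.73181523]
 [325.41791857 314.36828316]]
```

View pics/hov.png

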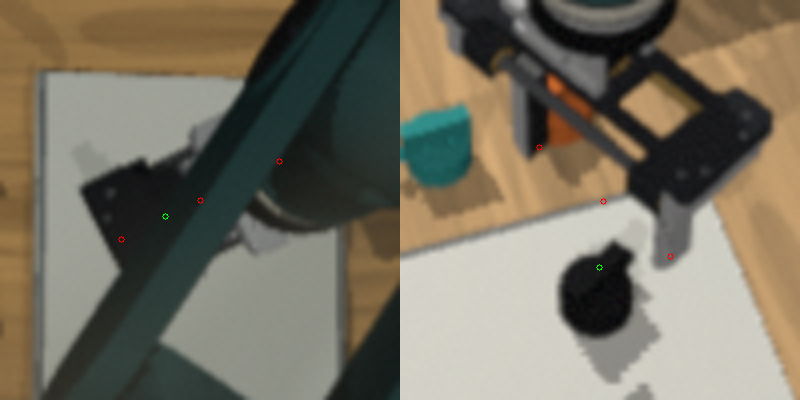

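The side view shows the fingertips on their predicted pixels (670,256) and (539,148), with the knob between them. I'll descend around the bar.

carry_out(
  steps=[
    [[0,-0.002,0.04],0,-1],
    [[0,-0.002,0.075],0,-1],
    [[0,-0.002,0.086],0,-1],
    [[0,-0.002,0.086],0,-1],
    [[0,-0.002,0.086],0,-1],
  ],
)

```text
time: 1.95
tool_pos: [0.5275, -0.3044, 0.0381]
ee_rot: [3.138, -0.002, 0.453]
wrist_force: [0.1, 0.1, 0.5]
width: 0.0944
finger_force: 0.0
```

```bash
python3 - <<'E'
from h import *
for i in range(3):
    s=snap('side'); o=robot.get_obs(); print(o['tool_pos'],o['ee_rot'],o['wrist_force'])
E
```

```text
[ 0.52745766 -0.30433703  0.03798692] [ 3.13773530e+00 -2.06719780e-03  4.53066322e-01] [-0.81481404 -0.66062377 -0.0437567 ]
[ 0.52729565 -0.30415793  0.03769514] [ 3.13816923e+00 -1.80255779e-03  4.53177410e-01] [1.09053029 0.00414561 0.56893458]
[ 0.52710767 -0.30394032  0.03733071] [ 3.13874262e+00 -1.50071699e-03  4.53259473e-01] [-0.65463752  0.16063843  0.25455736]
```

carry_out(
  steps=[
    [[0,0,0.004],0,-1],
    [[0,0,0.004],0,-1],
    [[0,0,0.004],0,-1],
    [[0,0,0.004],0,-1],
  ],
)

```text
time: 2.6
tool_pos: [0.5262, -0.3033, 0.0315]
ee_rot: [3.142, 0.0, 0.453]
wrist_force: [-0.1, -0.3, -1.0]
width: 0.0936
finger_force: 0.0
```

carry_out(
  steps=[
    [[0,0,0],0,1],
    [[0,0,0],0,1],
    [[0,0,0],0,1],
    [[0,0,0],0,1],
    [[0,0,0],0,1],
    [[0,0,0],0,1],
    [[0,0,0],0,1],
    [[0,0,0],0,1],
  ],
)

```text
time: 3.6
tool_pos: [0.5262, -0.3033, 0.0315]
ee_rot: [3.142, -0.0, 0.453]
wrist_force: [-0.3, 0.2, 0.7]
width: 0.0173
finger_force: 0.0
```

carry_out(
  steps=[
    [[0,0,0],0,1],
    [[0,0,0],0,1],
    [[0,0,0],0,1],
    [[0,0,0],0,1],
  ],
)

```text
time: 4.1
tool_pos: [0.5262, -0.3035, 0.0316]
ee_rot: [3.141, 0.0, 0.453]
wrist_force: [-0.1, -0.9, -0.7]
width: 0.0117
finger_force: 30.0
```

carry_out(
  steps=[
    [[0,0,-0.03],0,1],
    [[0,0,-0.08],0,1],
    [[0,0,-0.13],0,1],
    [[0,0,-0.168],0,1],
    [[0,0,-0.168],0,1],
    [[0,0,-0.168],0,1],
  ],
)

```text
time: 4.85
tool_pos: [0.5253, -0.3026, 0.197]
ee_rot: [-3.138, 0.002, 0.453]
wrist_force: [-0.3, 0.5, -1.8]
width: 0.0118
finger_force: 30.0
```

carry_out(
  steps=[
    [[0.015,-0.025,0],0,1],
    [[0.045,-0.075,0],0,1],
    [[0.075,-0.125,0],0.1,1],
    [[0.105,-0.175,0],0.2,1],
    [[0.135,-0.225,0],0.3,1],
    [[0.165,-0.275,0],0.4,1],
    [[0.195,-0.325,0],0.5,1],
    [[0.225,-0.375,0],0.57,1],
    [[0.255,-0.425,0],0.57,1],
    [[0.27,-0.449,0],0.57,1],
  ],
)

```text
time: 6.1
tool_pos: [0.5703, 0.2214, 0.1951]
ee_rot: [-3.14, 0.007, 0.357]
wrist_force: [0.4, -1.0, -1.1]
width: 0.012
finger_force: 30.0
```

carry_out(
  steps=[
    [[0,0,0.04],0,1],
    [[0,0,0.06],0,1],
    [[0,0,0.06],0,1],
    [[0,0,0.06],0,1],
    [[0,0,0.06],0,1],
    [[0,0,0.06],0,1],
  ],
)

```text
time: 6.85
tool_pos: [0.5729, 0.2187, 0.1407]
ee_rot: [3.141, -0.002, 0.354]
wrist_force: [0.2, 0.5, -1.0]
width: 0.0121
finger_force: 30.0
```

```bash
python3 - <<'E'
from h import *
C=[]
OFF={'top':(np.array([.5286,-.3041])-[.5262,-.3034]),'side':(np.array([.5251,-.3044])-[.5262,-.3034])}
for n in('top','side'):
    for i in range(2): s=snap(n)
    o=robot.get_obs(); p=np.array(o['tool_pos']); y=o['ee_rot'][2]
    print(p,o['ee_rot'])
    xy=p[:2]+OFF[n]; z=p[2]-.0237
    uv0=np.round(proj(s,[[*xy,z+.01]])[0]).astype(int)-30
    M=sil(s,*xy,z,y,PARTS[:1]+PARTS[2:],uv0,8)
    im=cv2.resize(s['image'][uv0[1]:uv0[1]+60,uv0[0]:uv0[0]+60,::-1],(400,400),interpolation=cv2.INTER_CUBIC)
    c,_=cv2.findContours((cv2.resize(M,(400,400))>.5).astype(np.uint8),0,1)
    cv2.drawContours(im,c,-1,(0,0,255),1); C.append(im)
cv2.imwrite('pics/above.png',np.hstack(C))
E
```

```text
[0.57264163 0.21863557 0.14029512] [ 3.14141241e+00 -1.40746795e-03  3.53641317e-01]
[0.57244742 0.21864034 0.13990927] [ 3.14148721e+00 -7.65501433e-04  3.53662318e-01]
```

View pics/above.png

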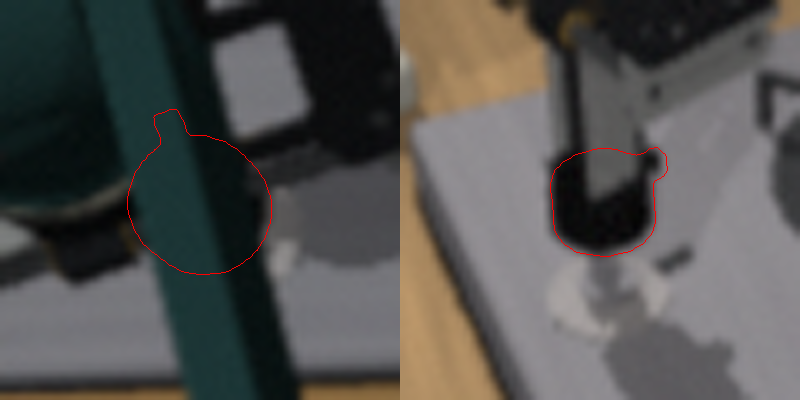

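The side view shows the knob above the D-shaft with its outline matching the prediction, and the nose on the tab side. The arm hides the top view. I'll go down gently and watch the force.

carry_out(
  steps=[
    [[0,0,0.01],0,1],
    [[0,0,0.014],0,1],
    [[0,0,0.016],0,1],
    [[0,0,0.018],0,1],
    [[0,0,0.02],0,1],
    [[0,0,0.022],0,1],
    [[0,0,0.022],0,1],
    [[0,0,0.022],0,1],
  ],
)

```text
time: 8.05
tool_pos: [0.5724, 0.2186, 0.1176]
ee_rot: [3.141, -0.0, 0.354]
wrist_force: [1.3, 0.1, -1.1]
width: 0.0119
finger_force: 30.0
```

carry_out(
  steps=[
    [[0,0,0.003],0,1],
    [[0,0,0.006],0,1],
    [[0,0,0.009],0,1],
    [[0,0,0.011],0,1],
    [[0,0,0.013],0,1],
    [[0,0,0.013],0,1],
    [[0,0,0.013],0,1],
  ],
)

```text
time: 8.93
tool_pos: [0.5722, 0.2186, 0.105]
ee_rot: [3.141, -0.0, 0.354]
wrist_force: [-1.3, -0.5, 2.0]
width: 0.0117
finger_force: 30.0
```

Contact has come at the home height of about 0.105. Now I'll press it down.

carry_out(
  steps=[
    [[0,0,0.002],0,1],
    [[0,0,0.004],0,1],
    [[0,0,0.006],0,1],
    [[0,0,0.008],0,1],
    [[0,0,0.009],0,1],
    [[0,0,0.009],0,1],
    [[0,0,0.009],0,1],
  ],
)

```text
time: 9.8
tool_pos: [0.5724, 0.2187, 0.0975]
ee_rot: [3.141, -0.001, 0.354]
wrist_force: [-5.4, -1.6, 9.1]
width: 0.0119
finger_force: 30.0
```

carry_out(
  steps=[
    [[-0.0005,0,0.001],0,1],
    [[-0.001,0,0.002],0,1],
    [[-0.001,0,0.002],0,1],
    [[-0.001,0,0.002],0,1],
    [[-0.001,0,0.002],0,1],
  ],
)

```text
time: 10.42
tool_pos: [0.5723, 0.2186, 0.0974]
ee_rot: [3.141, -0.004, 0.354]
wrist_force: [-4.7, -1.1, 15.2]
width: 0.0118
finger_force: 30.0
```

```bash
python3 - <<'E'
from h import *
for i in range(3): s=snap('side'); o=robot.get_obs(); print(o['tool_pos'],o['wrist_force'],o['ee_rot'])
W=cloud(s); p=np.array(o['tool_pos']); xy=p[:2]+[-.0011,-.001]; z=p[2]-.0237
uv0=np.round(proj(s,[[*xy,z+.01]])[0]).astype(int)-30
im=cv2.resize(s['image'][uv0[1]:uv0[1]+60,uv0[0]:uv0[0]+60,::-1],(480,480),interpolation=cv2.INTER_CUBIC)
M=sil(s,*xy,z,o['ee_rot'][2],PARTS[:1]+PARTS[2:],uv0,8)
c,_=cv2.findContours((M.repeat(8,0).repeat(8,1)>.5).astype(np.uint8),0,1)
cv2.imwrite('pics/press.png',np.hstack([im,cv2.drawContours(im.copy(),c,-1,(0,0,255),1)])[:,:800])
E
```

```text
[0.57232929 0.21863963 0.09742807] [-4.40588426 -1.10184839 14.32135287] [ 3.14119413 -0.0042548   0.35384381]
[0.57234808 0.21865497 0.09745115] [-5.03174831 -1.81036748 14.23582518] [ 3.14120809 -0.00435225  0.353866  ]
[0.57234217 0.21865651 0.09746751] [-4.76487469 -1.29014161 13.38577535] [ 3.14119879 -0.00437263  0.35390918]
```

View pics/press.png

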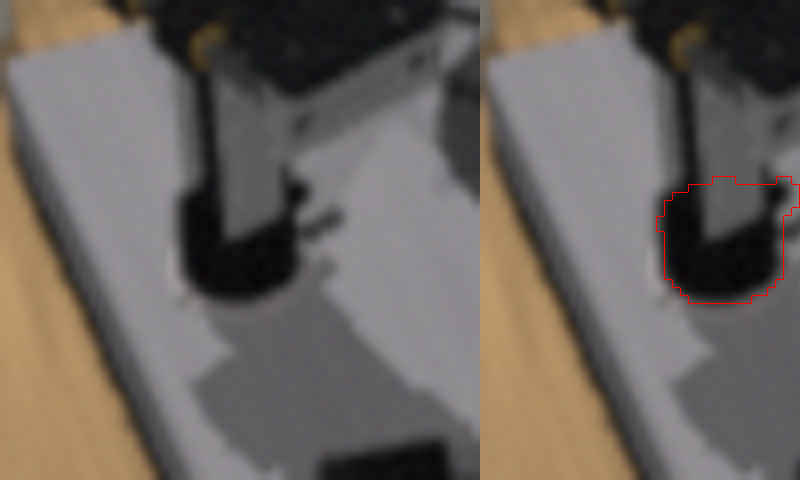

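The side view shows the knob seated inside the bezel, its nose pointing at the tab at (320,222). The height matches the stop: the computed underside is at 0.0737 m against 0.074 m expected, and the force rose from 9 to 14 N with no further travel.

```bash
python3 -c "
from bench import robot
print(robot.close_job())"
```

```text
the job is handed in; nothing more can be done
None
```

I fitted the knob on the bare spindle with its nose at the tab, pressed it down to the stop with the gripper still holding it, and handed the job in at about 10.6 s; the hand-in returned no verdict.

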